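# Mark a faulty spirit level and drop it through the slot of the reject box

### The arm

A 6-joint arm with a two-finger parallel gripper is mounted at the origin on the work surface. World frame = base frame: x ahead of the robot, y to its left, z up, the work surface at z = 0. Lengths are in m, angles in degrees, forces in N, time in s.
With the tool pointing down it reaches from about 0.3 to 0.875 m from the base axis. Payload 6.4 kg.
Tool frame: the origin (TCP) lies at the very end of the fingers, on their centre line; the grasp point (between the pads) lies behind it (pinch_z is the z of the grasp point in the tool frame, in m); z points along the fingers, y is the line along which they close (so a half turn about z gives the same grasp; the last joint's range is limited). The gripper opens to 85 mm and grips with 20 to 120 N. Pads are 22 mm wide; open, the fingers measure 114 mm over their backs; the gripper's body (76 mm by 85 mm) begins 54 mm behind the grasp point. The pads swing forward as they close: fully open they stand 13 mm farther back than shut.
Start: joints at [54.127, 10.359, 92.074, -0, 77.567, -11.82], TCP at [0.234, 0.525, 0.231] pointing down, gripper open.
Joint ranges: [-171.53, 171.53], [-51.25, 118.39], [17.06, 147.69], [-65.23, 245.23], [0, 150.52], [-178.68, 178.68]. Speed limits (degrees/s): [147.25, 147.25, 172.46, 180, 180, 180].

### API

Orientations are given as a 3x3 rotation matrix whose columns are the frame's x, y, z axes.
In Python, from bench import * gives the robot as it stands.
- The arm moves only by the tool play_rows, never from a script. Its argument "moves" is a list of rows, each a list of 3 entries, a list of its own where there are three numbers: the shift along the tool's x, y, z in mm, then the turn, a rotation vector about the tool's x, y, z in degrees, then the closure, from 0 (fully open) to 1 (shut). In form: [[[x, y, z], [wx, wy, wz], claw], ...]. A call has 1 to 5 rows; each row shifts and turns the commanded pose from where the row before left it, along the tool's axes as they then stand; what a row does not reach is not made up. A row lasts 1/8 s, in which the tool goes at most 62.5 mm and 10.7 degrees, less where a joint would pass 70% of its speed; a pose out of reach is approached as far as the arm can. A call is refused whole if a number of a shift passes 62.5 or a number of a turn 10.7, either way. A call with a gripper value outside its range is refused whole. The fingers move at their own pace and stop on an object; the grip force is fixed at half the most. Time passes only in rows, so rows that do not move let the fingers close. It gives the time, the measured TCP pose, the force, the opening and the grip force at its end, in the units of the state.
- observe(): the state, without advancing time (a new reading comes with each control period).
- camera(name): name is "scene" or "top" or "wrist"; returns a dict with "img" (400x640x3 uint8, red, green, blue), "range_z" (400x640 float32, m along the optical axis (not along the pixel's ray), 0 where there is no reading), "fx", "fy", "cx", "cy" (pixels), "k1" (the pictures are not rectified: a ray, as slopes to the right and down, at radius r is drawn at 1 + k1 r^2 times it, then the intrinsics apply), "rvec" (rotation vector, rad) and "tvec" (3), from world to camera coordinates, as OpenCV has them. Camera axes: x right, y down, z forward; pixel columns grow to the right and rows downward; lengths in m; the calibration is good to about 2 mm. A picture is of the moment at which its call begins.
- close_job(): hands the job in; it is judged then, once.
The state is a dict: "time_s": time; "joints": joint angles; "qvel": joint speeds; "effort": joint torques, N m; "ee_pos": TCP position; "eef_rot": TCP orientation; "ft_force": force on the tool from outside, world axes, zero at the start; "moment": the same for the moment, N m; "grip_width": opening from 0.0 (shut) to 1.0 (fully open); "finger_force": force on a finger pad.
Only numpy, scipy, OpenCV 4.12 (cv2) and the standard library are available. Lean on these libraries where they do the work, as an engineer would, in place of code of your own. Each camera call takes 0.05 s, during which the arm holds its last target. There are 200 camera calls.

### The job

The short spirit level is faulty. Lay it in the V-shaped rest of the marking stand with a broad face flat against the steep back and let go, then press the spray can's cap all the way down for a moment to mark it and let the cap come up again. Then take the level another way, turn it on edge and drop it through the slot into the reject box, leaving the other things on the bench alone.

Things in the scene. Friction and masses are not known exactly. Their poses are not given: they have to be found in the camera images.
- level: the short spirit level, the faulty one: an aluminium bar with black ends, 160 long x 46 wide x 22 mm thick, about 0.22 kg, lying flat on a broad face at the start. Origin at its very centre; x along its length, y across its 46 mm width, z through its thickness.
- stand: marking stand, fixed: base plate 275 x 110 x 8 mm; two V supports, 12 mm thick, at x = +-52 mm (92 mm clear between). V corner line along x at y 0, z 60 mm; steep back, 62 mm long, rises towards +y at 50 degrees above level; short floor, 42 mm long, rises towards -y at 40 degrees. Spray can, 65 mm across, at x +155 mm. Origin on the bench midway between the supports, z up.
- rest_mid (a point): where the short level's centre comes to lie in the V rest, with a broad face on the steep back and a long edge on the short floor; 85 mm above the bench, x along the rest; axes as the stand's.
- spray_cap (a joint): the spray can's sprung cap: 0 up, 0.006 m fully down; about 2 N starts it, 6.5 N holds it fully down; it springs back by itself.
- cap_top (a point): centre of the top of the cap, a white disc 34 mm across and 20 mm high on top of the spray can, 198 mm above the bench; it is pressed straight down.
- reject_box: the reject box, fixed: a grey metal box 250 x 130 mm, 100 mm high, walls 5 mm, closed on top but for one slot. Origin at the centre of its underside, x along its 250 mm side, z up.
- slot_mid (a point): centre of the slot in the top of the reject box, level with the top (100 mm above the bench). The slot is 200 mm long along the box's x and 34 mm wide along its y; plates 22 mm deep hang under its long sides, so that the short level goes through only on edge.
- long_level: bystander: a good spirit level of the same make but 200 mm long, 46 wide, 22 thick; lies flat. Origin at its centre, x along its length.
- tape_roll: bystander: cardboard tape core lying flat, 96 mm across, 48 mm high; origin at the centre of its underside.
- jar: bystander: glass jar with a steel lid, 68 mm across, 90 mm high; origin at the centre of its underside.
- hammer: bystander: hammer 270 mm long, lying along its x; origin at its middle, on its underside.
- screwdriver: bystander: screwdriver 200 mm long, lying along its x; origin at its middle, on its underside.
- offcut: bystander: dark wood offcut 180 x 70 x 22 mm, lying flat; origin at the centre of its underside, x along its length.
Things that resemble listed ones, but are neither listed nor needed, are in the scene too. What is shaped like the level but green is not meant.

How it is judged (in metres and radians):
On the way, in this order (a step that is already met when the one before it is completed fails the run):
1. the short level lies released and at rest in the V rest, a broad face against the steep back (x of level in the frame of rest_mid between -0.03 and 0.03 m and distance between level and rest_mid below 0.035 m and angle between the z axis of level and the z axis of stand, either way round between 0.72 and 1.05 rad and angle between the x axis of level and the x axis of stand, either way round below 0.15 rad and contact force between the fingers and level below 0.3 N and linear speed of level below 0.02 m/s), for 0.2 s.
2. the cap is pressed all the way down (over 4.5 mm) for 0.1 s while the level lies in the rest (x of level in the frame of rest_mid between -0.03 and 0.03 m and distance between level and rest_mid below 0.035 m and angle between the z axis of level and the z axis of stand, either way round between 0.72 and 1.05 rad and angle between the x axis of level and the x axis of stand, either way round below 0.15 rad and value of joint spray_cap above 0.0045 m), for 0.1 s.
3. the cap is up again, the level still in the rest (x of level in the frame of rest_mid between -0.03 and 0.03 m and distance between level and rest_mid below 0.035 m and angle between the z axis of level and the z axis of stand, either way round between 0.72 and 1.05 rad and angle between the x axis of level and the x axis of stand, either way round below 0.15 rad and value of joint spray_cap below 0.001 m), for 0.1 s.
At the end, for the whole second after the job is handed in: the short level lies at rest (under 20 mm/s) wholly inside the reject box, its centre within the walls and less than 60 mm above the underside of the box; the cap is up (within 1 mm); the other things are where they were (within 40 mm) (x of level in the frame of reject_box between -0.12 and 0.12 m and y of level in the frame of reject_box between -0.06 and 0.06 m and z of level in the frame of reject_box between 0 and 0.06 m and linear speed of level below 0.02 m/s and value of joint spray_cap below 0.001 m); the robot touches nothing.
It fails at once if another thing on the bench (long level, tape roll, jar, hammer, screwdriver, offcut) is moved by more than 40 mm (distance of any of long_level, tape_roll, jar, hammer, screwdriver, offcut from where it was at the start of the episode above 0.04 m).
It also fails if it takes over 59 s, if anything falls off the work surface, if the arm or the gripper's body presses on something with over 40 N, if the wrist force passes 120 N, or if a joint passes its speed limit or range.

## Working session

There is one attempt and no reset: what is moved stays moved. The work goes in short steps, Python scripts to look and compute and a tool call to move; the robot and the scene stay as the last step left them, time stands still between calls to the robot, and variables do not carry over. Pictures are saved under pics/ and viewed, at most 10 in all, crops included, and the job is handed in when it is done.

Besides the shell and the picture viewer there is one more tool, called after "Call:" in YAML: its name, and indented under it one key for each argument. play_rows: Moves the arm, as the interface text tells. Its arguments: {"type":"object","properties":{"moves":{"type":"array"}},"required":["moves"]}

```bash
ls; mkdir -p pics
cat > h.py <<'E'
from bench import *
import numpy as np, cv2
def snap(n,f=None):
    c=camera(n)
    if f: cv2.imwrite('pics/'+f,cv2.cvtColor(c['img'],cv2.COLOR_RGB2BGR))
    np.save('/tmp/'+n+'.npy',c,allow_pickle=True)
    return c
def ld(n): return np.load('/tmp/'+n+'.npy',allow_pickle=True).item()
def rays(c,uv):
    K=np.array([[c['fx'],0,c['cx']],[0,c['fy'],c['cy']],[0,0,1.]])
    d=np.array([c['k1'],0,0,0,0.])
    p=cv2.undistortPoints(np.array(uv,float).reshape(-1,1,2),K,d).reshape(-1,2)
    R=cv2.Rodrigues(np.array(c['rvec'],float))[0]; t=np.array(c['tvec'],float).ravel()
    s=np.c_[p,np.ones(len(p))]
    return R,t,s
def onplane(c,uv,z):
    R,t,s=rays(c,uv); o=-R.T@t; d=s@R
    return o+d*((z-o[2])/d[:,2])[:,None]
def pts(c,uv):
    R,t,s=rays(c,uv); u=np.array(uv,int).reshape(-1,2); z=c['range_z'][u[:,1],u[:,0]]
    return (s*z[:,None]-t)@R
E
python3 - <<'E'
from h import *
for n in ('scene','top'):
    c=snap(n,n+'1.png'); R,t,s=rays(c,[[320,200]]); print(n,c['fx'],c['k1'],-R.T@t,R.tolist())
o=observe(); print(o)
import bench; print([x for x in dir(bench) if x[0]!='_'])
E
```

```text
pics
scene 462.0866011301691 -0.0799658590957825 [ 1.07381338 -0.74067987  1.22762081] [[0.8035322849583026, 0.5950303116490027, -0.016576949314626582], [0.4457160097167262, -0.6198891208429501, -0.6458132210962808], [-0.39455431275286823, 0.5115431615019843, -0.7633154578604227]]
top 433.2722472528369 -0.042424833631890826 [0.36159025 0.02209289 1.41560143] [[-0.0036690545943128816, -0.9996405352380238, 0.02655820678097065], [-0.9963618637597258, 0.0013931272706882991, -0.08521206277078931], [0.08514443307480077, -0.02677423211680414, -0.9960088182395407]]
{'time_s': 0.1, 'joints': array([ 5.41286816e+01,  1.03977189e+01,  9.21266460e+01, -7.60469025e-04,
        7.75674706e+01, -1.18224970e+01]), 'qvel': array([-6.72684884e-02, -4.46638736e-02, -2.12897276e-01,  5.51231520e-02,
       -1.87582165e-04, -7.88765021e-03]), 'effort': array([ 5.20567919e-04, -4.45873868e+01, -3.52239382e+01, -3.45784283e-04,
        4.11417423e-03, -4.33700086e-05]), 'ee_pos': array([0.23402973, 0.52466858, 0.23046737]), 'eef_rot': array([[-9.13199570e-01,  4.07511573e-01, -9.28702619e-04],
       [ 4.07512509e-01,  9.13198690e-01, -1.30642515e-03],
       [ 3.15706646e-04, -1.57148482e-03, -9.99998715e-01]]), 'ft_force': array([-0.5034065 ,  0.02969343, -0.26260405]), 'moment': array([-0.03392113, -0.01427642,  0.02761626]), 'finger_force': 0.0, 'grip_width': 0.9987369829528661}
['IKError', 'camera', 'close_job', 'observe', 'pinch_z']
```

View pics/top1.png

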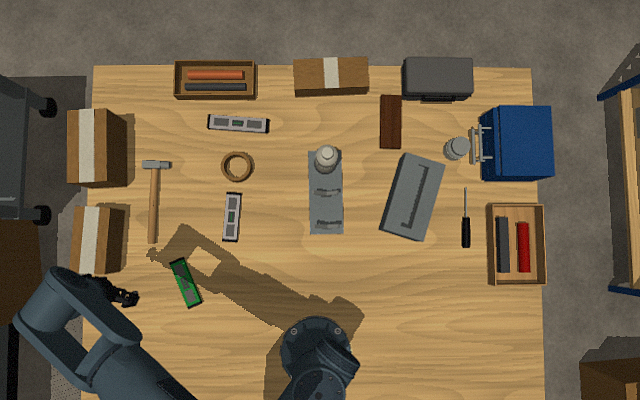

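View pics/scene1.png

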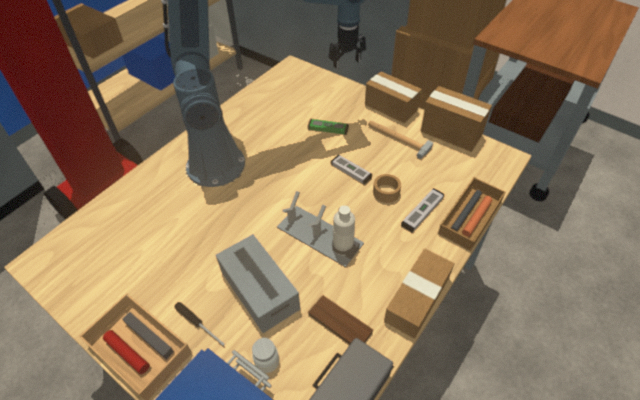

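The top view shows what could be taken for the level: the bar at (232,217), the longer bar at (238,124) (probably the long level), the green bar at (186,283) (excluded by colour), and the tray rods at (215,75) and (510,245). I choose (232,217) for now, to be confirmed by length. The stand is at (326,195) with the can at (326,158), and the box at (412,197).

Run:
```python
from h import *
import bench; print('pinch',bench.pinch_z)
c=ld('top'); v,u=np.mgrid[0:400,0:640]; P=pts(c,np.c_[u.ravel(),v.ravel()]).reshape(400,640,3)
np.save('/tmp/P.npy',P)
def box(win,zlo,zhi,name):
    x0,y0,x1,y1=win; m=np.zeros((400,640),bool); m[y0:y1,x0:x1]=True
    m&=(P[...,2]>zlo)&(P[...,2]<zhi)
    n,l,s,ce=cv2.connectedComponentsWithStats(m.astype(np.uint8)); k=1+np.argmax(s[1:,4]); q=P[l==k]
    r=cv2.minAreaRect((q[:,:2]*1000).astype(np.float32)); print(name,len(q),np.round(r[0],1),np.round(r[1],1),round(r[2],1),'z',np.round(np.percentile(q[:,2],[5,50,95]),4))
box((210,180,250,250),.012,.04,'A'); box((200,105,280,140),.012,.04,'B')
box((375,140,450,250),.085,.115,'boxtop'); box((300,140,350,240),.003,.02,'base')
box((300,190,350,240),.05,.2,'supports'); box((300,140,350,182),.185,.215,'cap'); box((300,140,350,182),.13,.17,'can')
box((220,145,260,185),.03,.06,'tape')
for y in (186,190,194,198,216,220,224,228): print(y,[(x,*np.round(P[y,x]*1000).astype(int)) for x in range(308,346,3)])
t=cv2.imread('pics/top1.png'); s=cv2.imread('pics/scene1.png')
a=cv2.resize(t[180:250,205:305],(400,280),interpolation=2); b=cv2.resize(s[140:240,300:400],(400,400),interpolation=2)
d=cv2.resize(s[185:265,270:370],(400,320),interpolation=2); e=cv2.resize(t[140:240,300:350],(200,400),interpolation=2)
o=np.zeros((600,800,3),np.uint8);o[:280,:400]=a; o[280:600,:400]=d; o[:400,400:600]=e;cv2.imwrite('pics/crop1.png',o)
```

```text
pinch -0.0187
A 736 [435.5 271.2] [ 47.6 160.3] 85.9 z [0.0174 0.0227 0.0274]
B 887 [740.4 255.2] [202.6  49.5] 85.3 z [0.0169 0.0226 0.0277]
boxtop 2743 [ 491.8 -302.8] [129.8 248. ] 72.1 z [0.0948 0.1002 0.1049]
base 2118 [511.5 -34.4] [130.2 300.1] 90.0 z [0.004  0.0084 0.0136]
supports 111 [506.8 -28.6] [12.2 81.2] 1.7 z [0.0624 0.08   0.1057]
cap 101 [607.5 -30.8] [29.2 30.4] 17.3 z [0.1933 0.1978 0.2027]
can 238 [607.7 -30.7] [62.1 60.8] 89.7 z [0.1423 0.1636 0.1692]
tape 347 [593.  254.5] [93.7 93.9] 0.2 z [0.0349 0.0477 0.0525]
186 [(308, np.int64(536), np.int64(24), np.int64(-7)), (311, np.int64(534), np.int64(14), np.int64(8)), (314, np.int64(534), np.int64(4), np.int64(7)), (317, np.int64(534), np.int64(-5), np.int64(10)), (320, np.int64(534), np.int64(-15), np.int64(11)), (323, np.int64(534), np.int64(-25), np.int64(11)), (326, np.int64(534), np.int64(-35), np.int64(14)), (329, np.int64(534), np.int64(-45), np.int64(10)), (332, np.int64(536), np.int64(-55), np.int64(-3)), (335, np.int64(534), np.int64(-64), np.int64(8)), (338, np.int64(534), np.int64(-74), np.int64(11)), 
[... 3993 characters left out ...]
, np.int64(410), np.int64(-93), np.int64(1))]
228 [(308, np.int64(397), np.int64(24), np.int64(0)), (311, np.int64(397), np.int64(15), np.int64(10)), (314, np.int64(397), np.int64(5), np.int64(5)), (317, np.int64(397), np.int64(-5), np.int64(12)), (320, np.int64(397), np.int64(-15), np.int64(6)), (323, np.int64(397), np.int64(-24), np.int64(20)), (326, np.int64(397), np.int64(-34), np.int64(10)), (329, np.int64(397), np.int64(-44), np.int64(3)), (332, np.int64(397), np.int64(-54), np.int64(9)), (335, np.int64(397), np.int64(-64), np.int64(6)), (338, np.int64(397), np.int64(-73), np.int64(10)), (341, np.int64(397), np.int64(-83), np.int64(7)), (344, np.int64(397), np.int64(-93), np.int64(1))]
```

View pics/crop1.png

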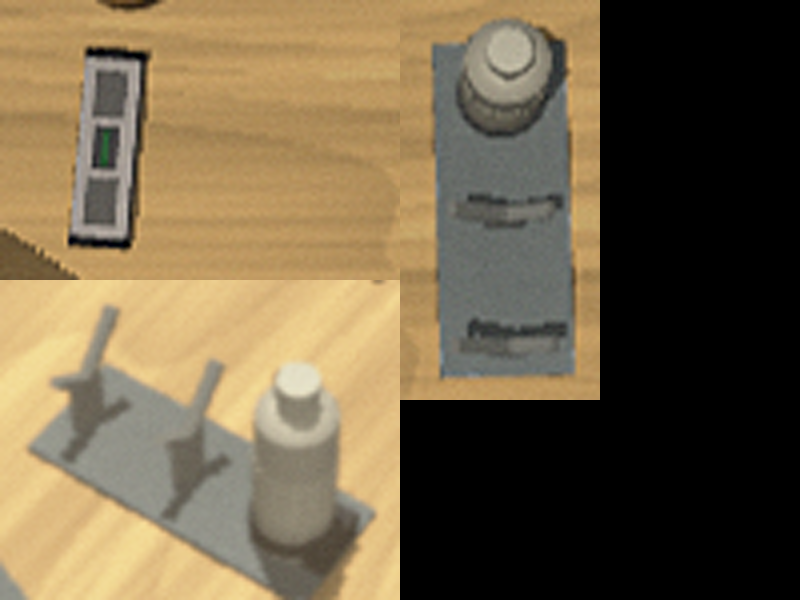

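The crop shows a silver level with black ends at about (232,217). It measures 160 x 47 mm, so it is the short one (the other is 202 mm). The stand's steep back is on the +y side. I move over the level now and measure the stand and slot more finely.

Call:
play_rows:
  moves:
    - [[-41,-21.3,17],[0,0,0],0]
    - [[-41,-21.3,17],[0,0,0],0]
    - [[-41,-21.3,17],[0,0,0],0]
    - [[-41,-21.3,17],[0,0,0],0]
    - [[-41,-21.3,17],[0,0,0],0]

```text
time_s: 0.72
ee_pos: [0.3787, 0.3429, 0.1456]
eef_rot: [[-0.913, 0.407, -0.0], [0.407, 0.913, -0.0], [0.0, -0.0, -1.0]]
ft_force: [0.4, -0.2, 0.1]
grip_width: 1.002
finger_force: 0.0
```

Call:
play_rows:
  moves:
    - [[-41,-21.3,17],[0,0,0],0]
    - [[-41,-21.3,17],[0,0,0],0]
    - [[0,0,0],[0,0,-10],0]
    - [[0,0,0],[0,0,-10],0]
    - [[0,0,0],[0,0,0],0]

```text
time_s: 1.35
ee_pos: [0.4354, 0.2717, 0.1119]
eef_rot: [[-0.997, 0.073, -0.001], [0.073, 0.997, -0.0], [0.001, -0.0, -1.0]]
ft_force: [-0.2, 0.1, 0.2]
grip_width: 0.998
finger_force: 0.0
```

Run:
```python
from h import *
o=observe(); print(o['time_s'],o['joints'].round(2),o['ee_pos'].round(4),o['eef_rot'].round(3).tolist())
c=ld('top'); im=c['img'].astype(int); P=np.load('/tmp/P.npy')
# base plate colour: grey (r-b small) vs wood
m=((im[...,0]-im[...,2])<25); w=np.zeros_like(m); w[145:240,302:350]=1; m&=w
n,l,s,ce=cv2.connectedComponentsWithStats(m.astype(np.uint8)); k=1+np.argmax(s[1:,4]); v,u=np.nonzero(l==k)
print('base px',s[k])
E=[]
for rows,side in((range(182,234),0),(range(182,234),1)):
    q=np.array([[ (u[v==r].min()-.5) if side==0 else (u[v==r].max()+.5), r] for r in rows if (v==r).any()])
    X=onplane(c,q,.008); f=np.polyfit(X[:,0],X[:,1],1); print('edge',side,np.degrees(np.arctan(f[0])),np.polyval(f,.4526)*1000)
bot=[[x,v[u==x].max()+.5] for x in range(314,340)]; X=onplane(c,bot,.008); print('bottom x',X[:,0].mean(),X[:,1].mean())
# slot: points well below top inside the top
m=np.zeros((400,640),np.uint8); top=onplane(c,[[0,0]],.1)
v,u=np.mgrid[150:250,370:450]; uv=np.c_[u.ravel(),v.ravel()]; X=onplane(c,uv,.1)
a=np.radians(-17.9); d=X[:,:2]-[.4918,-.3028]; lx=d@[np.cos(a),np.sin(a)]; ly=d@[-np.sin(a),np.cos(a)]
g=im[uv[:,1],uv[:,0]].sum(1); ins=(abs(lx)<.115)&(abs(ly)<.055)
for nm,mm in(('dark',ins&(g<np.median(g[ins])*.75)),('deep',ins&(P[uv[:,1],uv[:,0],2]<.085))):
    q=X[mm][:,:2]; r=cv2.minAreaRect((q*1000).astype(np.float32)); print(nm,len(q),r, np.mean(q,0))
```

```text
1.35 [ 18.69  10.86 106.57   0.    62.61 -67.14] [0.4354 0.2717 0.1119] [[-0.997, 0.073, -0.001], [0.073, 0.997, -0.0], [0.001, -0.0, -1.0]]
base px [ 308  145   36   89 2647]
edge 0 1.3982221389509673 20.281639660544467
edge 1 1.1666282000915533 -88.00621756493283
bottom x 0.3792483575712246 -0.035693953784048014
dark 288 ((492.037353515625, -304.4312744140625), (32.91638946533203, 199.00489807128906), 71.82705688476562) [ 0.48313813 -0.30971254]
deep 609 ((491.68304443359375, -302.3447265625), (31.186315536499023, 195.26321411132812), 72.45748138427734) [ 0.48941611 -0.30151655]
```

The stand's axis is at +1.3° with its origin at about (452.6, -34.2), which puts rest_mid at (452.5, -27.8, 85). The slot is at (491.8, -303) at -17.9°. Descending and gripping now.

Call:
play_rows:
  moves:
    - [[0,0,40],[0,0,0],0]
    - [[0,0,40],[0,0,0],0]
    - [[0,0,22],[0,0,0],0]
    - [[0,0,7],[0,0,0],0]
    - [[0,0,0],[0,0,0],1]

```text
time_s: 1.98
ee_pos: [0.4356, 0.2721, 0.0034]
eef_rot: [[-0.997, 0.072, -0.0], [0.072, 0.997, -0.0], [0.0, -0.0, -1.0]]
ft_force: [-0.4, 0.5, -0.5]
grip_width: 0.815
finger_force: 0.0
```

Call:
play_rows:
  moves:
    - [[0,0,0],[0,0,0],1]
    - [[0,0,0],[0,0,0],1]
    - [[0,0,0],[0,0,0],1]
    - [[0,0,0],[0,0,0],1]

```text
time_s: 2.48
ee_pos: [0.4369, 0.2725, 0.0048]
eef_rot: [[-0.997, 0.071, 0.003], [0.071, 0.997, 0.001], [-0.003, 0.001, -1.0]]
ft_force: [-1.4, -0.6, 6.6]
grip_width: 0.518
finger_force: 62.9
```

Call:
play_rows:
  moves:
    - [[0,0,-30],[0,0,0],1]
    - [[0,0,-50],[0,0,0],1]
    - [[0,0,-60],[0,0,-5.4],1]
    - [[0,0,-60],[0,0,0],1]
    - [[-1,-51,0],[0,0,0],1]

```text
time_s: 3.1
ee_pos: [0.4412, 0.2233, 0.2096]
eef_rot: [[-1.0, -0.028, 0.012], [-0.028, 1.0, 0.004], [-0.012, 0.003, -1.0]]
ft_force: [1.2, -1.8, -3.9]
grip_width: 0.521
finger_force: 62.4
```

Call:
play_rows:
  moves:
    - [[-1,-51,0],[0,0,0],1]
    - [[-1,-51,0],[0,0,0],1]
    - [[-1,-51,0],[0,0,0],1]
    - [[-1,-51,0],[0,0,0],1]
    - [[-1,-51,0],[0,0,0],1]

```text
time_s: 3.72
ee_pos: [0.4484, -0.0353, 0.2034]
eef_rot: [[-1.0, -0.023, 0.001], [-0.023, 1.0, -0.0], [-0.001, -0.0, -1.0]]
ft_force: [0.9, -0.1, -3.3]
grip_width: 0.523
finger_force: 62.5
```

Call:
play_rows:
  moves:
    - [[-1,-53,0],[0,0,0],1]
    - [[0,0,0],[-8,0,0],1]
    - [[0,0,0],[-8,0,0],1]
    - [[0,0,0],[-8,0,0],1]
    - [[0,0,0],[0,0,0],1]

```text
time_s: 4.35
ee_pos: [0.4506, -0.0884, 0.2023]
eef_rot: [[-1.0, -0.017, -0.01], [-0.02, 0.913, 0.407], [0.002, 0.407, -0.913]]
ft_force: [-0.4, 0.4, -2.8]
grip_width: 0.521
finger_force: 62.7
```

Run:
```python
from h import *
o=observe(); print(o['time_s'],o['joints'].round(1),o['ee_pos'].round(4),o['eef_rot'].round(3).tolist(),o['grip_width'])
c=snap('scene','s2.png')
```

```text
4.35 [ -39.2    4.6  105.4   18.    86.3 -134.1] [ 0.4506 -0.0884  0.2023] [[-1.0, -0.017, -0.01], [-0.02, 0.913, 0.407], [0.002, 0.407, -0.913]] 0.5212046136937529
```

View pics/s2.png

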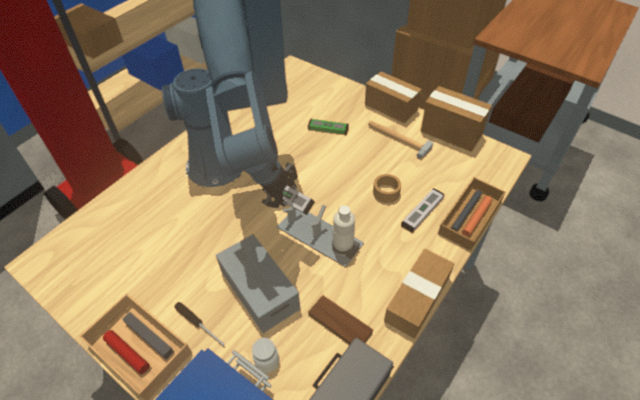

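The picture shows the level held at about (300,203), tilted over the stand, with everything else in place. I finish the tilt to 50°.

Call:
play_rows:
  moves:
    - [[0,0,0],[-8.7,0,0],1]
    - [[0,0,0],[-8.7,0,0],1]
    - [[0,0,0],[-8.6,0,0],1]
    - [[0,0,0],[0,0,0],1]

```text
time_s: 4.9
ee_pos: [0.4506, -0.0866, 0.2016]
eef_rot: [[-1.0, -0.012, -0.02], [-0.023, 0.643, 0.766], [0.004, 0.766, -0.643]]
ft_force: [1.1, -0.2, -3.2]
grip_width: 0.523
finger_force: 62.8
```

```bash
cat > d.py <<'E'
from h import *
import sys
def to(*t):
    o=observe(); R=o['eef_rot']; print(o['joints'].round(1),o['ee_pos'].round(4))
    print(R.round(3).tolist())
    print('tool shift mm',(R.T@(np.array(t)-o['ee_pos'])*1000).round(1))
if __name__=='__main__': to(*map(float,sys.argv[1:]))
E
python3 d.py .4525 -.087 .145; python3 d.py .4525 -.0231 .081
```

```text
[ -47.9   18.8   99.9   30.6  101.7 -144.1] [ 0.4506 -0.0866  0.2016]
[[-1.0, -0.012, -0.02], [-0.023, 0.643, 0.766], [0.004, 0.766, -0.643]]
tool shift mm [ -2.2 -43.6  36. ]
[ -47.9   18.8   99.9   30.6  101.7 -144.1] [ 0.4506 -0.0866  0.2016]
[[-1.0, -0.012, -0.02], [-0.023, 0.643, 0.766], [0.004, 0.766, -0.643]]
tool shift mm [ -3.9 -51.5 126.1]
```

Call:
play_rows:
  moves:
    - [[-2,-22,18],[0,0,0],1]
    - [[-2,-21.5,18],[0,0,0],1]
    - [[0,0,40],[0,0,0],1]
    - [[0,0,35],[0,0,0],1]
    - [[0,0,9],[0,0,0],1]

```text
time_s: 5.52
ee_pos: [0.4528, -0.0202, 0.0927]
eef_rot: [[-1.0, -0.017, -0.022], [-0.028, 0.645, 0.764], [0.001, 0.764, -0.645]]
ft_force: [0.3, -0.7, -2.2]
grip_width: 0.523
finger_force: 62.7
```

```bash
python3 d.py .4525 -.0231 .081
```

```text
[ -42.7   26.1  106.1   33.2   87.9 -147.9] [ 0.4528 -0.0202  0.0927]
[[-1.0, -0.017, -0.022], [-0.028, 0.645, 0.764], [0.001, 0.764, -0.645]]
tool shift mm [  0.3 -10.8   5.3]
```

Call:
play_rows:
  moves:
    - [[0,-4,2],[0,0,0],1]
    - [[0,-3,2],[0,0,0],1]
    - [[0,0,0],[0,0,0],1]

```text
time_s: 5.9
ee_pos: [0.4542, -0.0253, 0.0852]
eef_rot: [[-1.0, -0.015, -0.017], [-0.023, 0.644, 0.765], [-0.001, 0.765, -0.644]]
ft_force: [0.3, 0.2, -2.7]
grip_width: 0.522
finger_force: 62.8
```

```bash
python3 d.py .4525 -.0231 .081
```

```text
[ -43.1   27.2  105.6   33.2   87.4 -148.4] [ 0.4542 -0.0253  0.0852]
[[-1.0, -0.015, -0.017], [-0.023, 0.644, 0.765], [-0.001, 0.765, -0.644]]
tool shift mm [ 1.6 -1.8  4.4]
```

Call:
play_rows:
  moves:
    - [[0,-1,2],[0,0,0],1]
    - [[0,-0.5,1.5],[0,0,0],1]
    - [[0,0,0],[0,0,0],1]

```text
time_s: 6.28
ee_pos: [0.4537, -0.023, 0.0817]
eef_rot: [[-1.0, -0.015, -0.018], [-0.023, 0.643, 0.766], [-0.0, 0.766, -0.643]]
ft_force: [-1.4, -3.4, 1.2]
grip_width: 0.522
finger_force: 63.4
```

Call:
play_rows:
  moves:
    - [[0,0,0],[0,0,0],0.3]
    - [[0,0,0],[0,0,0],0.2]
    - [[0,0,0],[0,0,0],0.1]
    - [[0,0,0],[0,0,0],0]

```text
time_s: 6.78
ee_pos: [0.4536, -0.0223, 0.0815]
eef_rot: [[-1.0, -0.015, -0.018], [-0.024, 0.643, 0.766], [0.0, 0.766, -0.643]]
ft_force: [0.7, -0.8, -0.3]
grip_width: 0.997
finger_force: 0.0
```

Run:
```python
from h import *
c=snap('scene'); t=snap('top')
a=c['img'][180:260,260:360]; b=t['img'][140:240,280:380]
o=np.zeros((600,800,3),np.uint8); o[:320,:400]=cv2.resize(a,(400,320),interpolation=2); o[:400,400:]=cv2.resize(b,(400,400),interpolation=2)
cv2.imwrite('pics/p3.png',o[...,::-1])
```

```text
(no output)
```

View pics/p3.png

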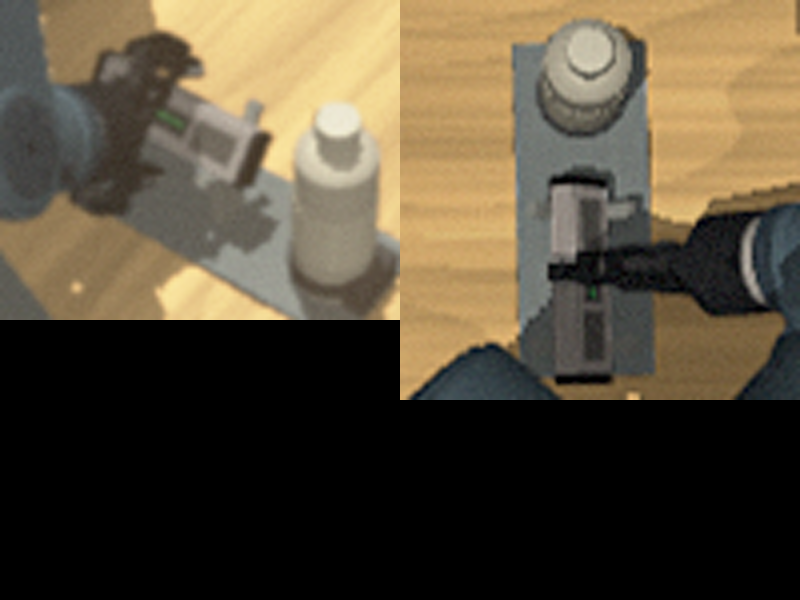

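The level lies released in the V, with the open fingers clear of it. I back off along the tool axis, rise and turn the tool down, shutting the fingers.

Call:
play_rows:
  moves:
    - [[0,0,-20],[0,0,0],0]
    - [[0,0,-35],[0,0,0],0]
    - [[0,0,-45],[0,0,0],0]
    - [[0,36,-20],[0,0,0],0]
    - [[0,46,-38],[0,0,0],1]

```text
time_s: 7.5
ee_pos: [0.4545, -0.0914, 0.2472]
eef_rot: [[-1.0, -0.013, -0.018], [-0.022, 0.642, 0.767], [0.002, 0.767, -0.642]]
ft_force: [0.3, -1.3, 0.4]
grip_width: 0.816
finger_force: 0.0
```

Call:
play_rows:
  moves:
    - [[0,46,-38],[10,0,0],1]
    - [[0,0,0],[10,0,0],1]
    - [[0,0,0],[10,0,0],1]
    - [[0,0,0],[10,0,0],1]
    - [[0,0,0],[10,0,0],1]

```text
time_s: 8.12
ee_pos: [0.4554, -0.0915, 0.3079]
eef_rot: [[-1.0, -0.022, 0.004], [-0.022, 1.0, -0.007], [-0.003, -0.007, -1.0]]
ft_force: [0.8, 0.5, -0.4]
grip_width: 0.003
finger_force: 0.0
```

```bash
python3 d.py .6076 -.0307 .23
python3 - <<'E'
from h import *
t=snap('top','t4.png'); v,u=np.mgrid[120:240,290:370]; uv=np.c_[u.ravel(),v.ravel()]; P=pts(t,uv)
m=(P[:,2]>.19)&(P[:,2]<.206)&(abs(P[:,0]-.6076)<.03)&(abs(P[:,1]+.03)<.03); print('cap',P[m].mean(0),m.sum())
m=(P[:,2]>.06)&(P[:,2]<.125)&(abs(P[:,0]-.4526)<.1)&(abs(P[:,1]+.028)<.045); q=P[m]
r=cv2.minAreaRect((q[:,:2]*1000).astype(np.float32)); print(len(q),r)
for x in (.39,.42,.44,.47,.5,.52):
    k=q[abs(q[:,0]-x)<.008]; print(x,len(k),k.min(0).round(4),k.max(0).round(4), np.polyfit(k[:,1],k[:,2],1).round(3))
E
```

```text
[ -25.8   -7.8  101.8   -0.3   85.7 -117.1] [ 0.4554 -0.0915  0.3079]
[[-1.0, -0.022, 0.004], [-0.022, 1.0, -0.007], [-0.003, -0.007, -1.0]]
tool shift mm [-153.2   58.    78. ]
cap [ 0.60742054 -0.0308544   0.19790214] 99
496 ((453.1577453613281, -29.74313735961914), (160.0003662109375, 80.43718719482422), 1.5692507028579712)
0.39 53 [ 0.3826 -0.0708  0.0775] [0.398  0.009  0.1101] [0.64  0.117]
0.42 24 [ 0.4131 -0.0503  0.0728] [ 0.4264 -0.0337  0.0977] [1.385 0.145]
0.44 22 [ 0.4321 -0.0503  0.0761] [ 0.4466 -0.0063  0.1058] [0.459 0.102]
0.47 40 [ 0.462  -0.031   0.0934] [ 0.4773 -0.0065  0.1137] [-0.282  0.099]
0.5 78 [ 0.4922 -0.0409  0.0854] [0.5079 0.0118 0.113 ] [0.191 0.104]
0.52 64 [ 0.5122 -0.0443  0.0809] [ 0.5279 -0.0066  0.113 ] [0.528 0.112]
```

View pics/t4.png

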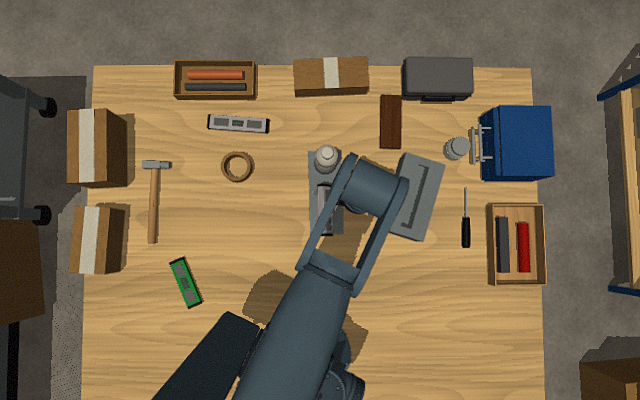

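The top view shows the level still in the rest at (323,208) and the bench otherwise unchanged. Next is the cap.

Call:
play_rows:
  moves:
    - [[-51,19.3,10],[0,0,0],1]
    - [[-51,19.3,10],[0,0,0],1]
    - [[-51,19.3,10],[0,0,0],1]
    - [[0,0,40],[0,0,0],1]
    - [[0,0,20],[0,0,0],1]

```text
time_s: 8.8
ee_pos: [0.6058, -0.0292, 0.2132]
eef_rot: [[-1.0, -0.023, -0.004], [-0.023, 1.0, 0.002], [0.004, 0.002, -1.0]]
ft_force: [-0.5, -0.4, 0.1]
grip_width: 0.004
finger_force: 0.0
```

```bash
python3 d.py .6076 -.0308 .198
```

```text
[ -14.    15.4   88.2    0.    76.7 -105.3] [ 0.6058 -0.0292  0.2132]
[[-1.0, -0.023, -0.004], [-0.023, 1.0, 0.002], [0.004, 0.002, -1.0]]
tool shift mm [-1.8 -1.7 15.2]
```

Call:
play_rows:
  moves:
    - [[-2,-1.5,6],[0,0,0],1]
    - [[0,0,7],[0,0,0],1]
    - [[0,0,6],[0,0,0],1]
    - [[0,0,4],[0,0,0],1]
    - [[0,0,0],[0,0,0],1]

```text
time_s: 9.43
ee_pos: [0.6094, -0.0308, 0.1937]
eef_rot: [[-1.0, -0.023, 0.002], [-0.023, 1.0, -0.001], [-0.002, -0.001, -1.0]]
ft_force: [-1.2, -1.4, 6.2]
grip_width: -0.004
finger_force: 2.5
```

Call:
play_rows:
  moves:
    - [[0,0,2.5],[0,0,0],1]
    - [[0,0,1.5],[0,0,0],1]
    - [[0,0,0],[0,0,0],1]
    - [[0,0,0],[0,0,0],1]

```text
time_s: 9.93
ee_pos: [0.6095, -0.0308, 0.1919]
eef_rot: [[-1.0, -0.024, 0.003], [-0.024, 1.0, -0.002], [-0.002, -0.002, -1.0]]
ft_force: [-6.8, -1.6, 16.2]
grip_width: -0.002
finger_force: 8.1
```

Call:
play_rows:
  moves:
    - [[0,0,-10],[0,0,0],1]
    - [[0,0,-30],[0,0,0],1]
    - [[0,0,-40],[0,0,0],1]
    - [[40,15,-20],[0,0,0],1]
    - [[55,22,0],[0,0,0],0]

```text
time_s: 10.55
ee_pos: [0.5133, 0.0045, 0.2904]
eef_rot: [[-1.0, -0.023, 0.003], [-0.023, 1.0, -0.0], [-0.003, -0.0, -1.0]]
ft_force: [-0.5, 0.2, 0.3]
grip_width: 0.201
finger_force: 0.0
```

Call:
play_rows:
  moves:
    - [[55,22,0],[10,0,0],0]
    - [[0,0,0],[10,0,0],0]
    - [[0,0,0],[10,0,0],0]
    - [[0,0,0],[10,0,0],0]
    - [[0,0,0],[0,0,0],0]

```text
time_s: 11.18
ee_pos: [0.4563, 0.0271, 0.2863]
eef_rot: [[-1.0, -0.025, 0.014], [-0.028, 0.766, -0.643], [0.005, -0.643, -0.766]]
ft_force: [0.3, 0.7, 0.3]
grip_width: 1.0
finger_force: 0.0
```

```bash
python3 d.py .453 .0275 .151
python3 - <<'E'
from h import *
c=snap('scene'); t=snap('top')
a=c['img'][170:250,260:360]; b=t['img'][140:240,280:380]
o=np.zeros((400,800,3),np.uint8); o[:320,:400]=cv2.resize(a,(400,320),interpolation=2); o[:400,400:]=cv2.resize(b,(400,400),interpolation=2)
cv2.imwrite('pics/p5.png',o[...,::-1])
for n,cc in(('t',t),('s',c)):
    v,u=np.mgrid[150:250,270:370]; P=pts(cc,np.c_[u.ravel(),v.ravel()])
    m=(P[:,2]>.18)&(P[:,2]<.215)&(np.hypot(P[:,0]-.6076,P[:,1]+.0308)<.014); print(n,m.sum(),np.median(P[m],0))
E
```

```text
[ 13.8   2.8 102.8 -39.   85.9 -71. ] [0.4563 0.0271 0.2863]
[[-1.0, -0.025, 0.014], [-0.028, 0.766, -0.643], [0.005, -0.643, -0.766]]
tool shift mm [  2.6  87.3 103.4]
t 65 [ 0.60610626 -0.03049132  0.19796281]
s 56 [ 0.60774153 -0.03128096  0.19811714]
```

View pics/p5.png

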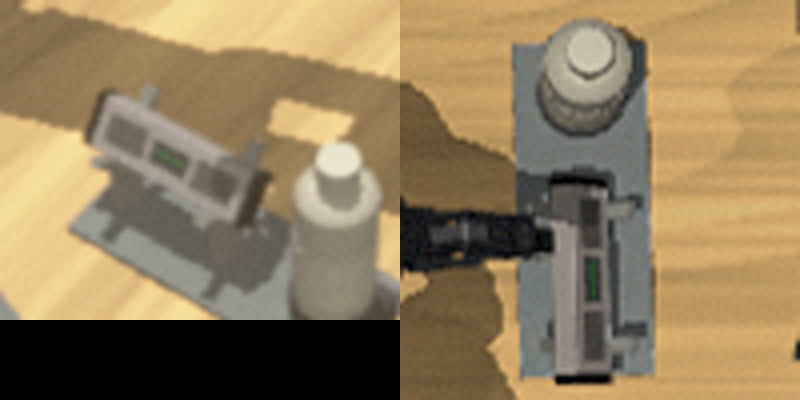

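The scene view shows the level seated squarely in the V with its face up the back, and the cap up (198 mm). Next I go to the pre-grasp.

Call:
play_rows:
  moves:
    - [[0.9,29.1,34.5],[0,0,0],0]
    - [[0.9,29.1,34.5],[0,0,0],0]
    - [[0.9,29.1,34.5],[0,0,0],0]
    - [[0,0,0],[0,0,0],0]

```text
time_s: 11.78
ee_pos: [0.4528, 0.024, 0.1512]
eef_rot: [[-1.0, -0.019, 0.009], [-0.02, 0.766, -0.642], [0.006, -0.642, -0.766]]
ft_force: [-0.6, -0.4, 0.6]
grip_width: 1.003
finger_force: 0.0
```

```bash
python3 d.py .453 -.0304 .082
python3 - <<'E'
from h import *
c=snap('scene'); v,u=np.mgrid[180:240,275:340]; uv=np.c_[u.ravel(),v.ravel()]; P=pts(c,uv)
n=np.array([0,-.766,.643]); w=np.array([0,.643,.766]); d=P-[.4525,-.0278,.0847]
k=(abs(d@n-.011)<.006)&(abs(d@w)<.03)&(abs(d[:,0])<.09); q=d[k]
h=np.c_[q[:,0],q@w]*1000; print(k.sum(),'n',np.median(q@n),cv2.minAreaRect(h.astype(np.float32)),np.percentile(h,[1,99],axis=0))
E
```

```text
[ 13.5  13.1 108.8 -40.8  73.4 -60.3] [0.4528 0.024  0.1512]
[[-1.0, -0.019, 0.009], [-0.02, 0.766, -0.642], [0.006, -0.642, -0.766]]
tool shift mm [ 0.6  2.8 88. ]
631 n 0.011412842402264754 ((-1.7833251953125, -1.8110523223876953), (164.31175231933594, 51.6895751953125), 1.0616440773010254) [[-79.94586542 -23.76977242]
 [ 77.77563234  23.94560401]]
```

Call:
play_rows:
  moves:
    - [[0.5,2.5,25],[0,0,0],0]
    - [[0,0,28],[0,0,0],0]
    - [[0,0,22],[0,0,0],0]
    - [[0,0,12],[0,0,0],0]
    - [[0,0,0],[0,0,0],0]

```text
time_s: 12.45
ee_pos: [0.4564, -0.029, 0.0861]
eef_rot: [[-1.0, -0.016, 0.016], [-0.022, 0.766, -0.643], [-0.002, -0.643, -0.766]]
ft_force: [0.7, -0.5, 0.1]
grip_width: 1.004
finger_force: 0.0
```

```bash
python3 d.py .453 -.0304 .082
```

```text
[  7.2  18.  112.7 -45.7  63.3 -57.5] [ 0.4564 -0.029   0.0861]
[[-1.0, -0.016, 0.016], [-0.022, 0.766, -0.643], [-0.002, -0.643, -0.766]]
tool shift mm [3.4 1.6 4. ]
```

Call:
play_rows:
  moves:
    - [[2,1.5,3],[0,0,0],0.3]
    - [[0,0,0],[0,0,0],0.6]
    - [[0,0,0],[0,0,0],1]
    - [[0,0,0],[0,0,0],1]
    - [[0,0,0],[0,0,0],1]

```text
time_s: 13.08
ee_pos: [0.454, -0.03, 0.0831]
eef_rot: [[-1.0, -0.017, 0.015], [-0.023, 0.764, -0.645], [-0.001, -0.645, -0.764]]
ft_force: [-2.3, -1.4, 7.2]
grip_width: 0.245
finger_force: 59.7
```

Call:
play_rows:
  moves:
    - [[0,0,0],[0,0,0],1]
    - [[0,0,0],[0,0,0],1]

```text
time_s: 13.32
ee_pos: [0.454, -0.03, 0.0831]
eef_rot: [[-1.0, -0.017, 0.015], [-0.023, 0.764, -0.645], [-0.001, -0.645, -0.764]]
ft_force: [-3.2, -2.3, 7.1]
grip_width: 0.243
finger_force: 59.7
```

Call:
play_rows:
  moves:
    - [[0,0,-20],[0,0,0],1]
    - [[0,0,-35],[0,0,0],1]
    - [[0,0,-40],[0,0,0],1]
    - [[0,-32,-38],[0,0,0],1]
    - [[0,-32,-38],[-8,0,0],1]

```text
time_s: 13.95
ee_pos: [0.4509, 0.0333, 0.2528]
eef_rot: [[-1.0, -0.026, 0.01], [-0.028, 0.849, -0.527], [0.005, -0.527, -0.85]]
ft_force: [1.4, 0.3, -2.6]
grip_width: 0.245
finger_force: 60.5
```

Call:
play_rows:
  moves:
    - [[0,0,0],[-8,0,0],1]
    - [[0,0,0],[-8,0,0],1]
    - [[0,0,0],[-8,0,0],1]
    - [[0,0,0],[-8,0,0],1]
    - [[0,0,0],[0,0,9.6],1]

```text
time_s: 14.58
ee_pos: [0.452, 0.0298, 0.2537]
eef_rot: [[-0.989, 0.149, -0.0], [0.149, 0.989, 0.001], [0.0, 0.001, -1.0]]
ft_force: [-0.5, -0.5, -2.8]
grip_width: 0.245
finger_force: 60.4
```

Call:
play_rows:
  moves:
    - [[0,0,0],[0,0,9.6],1]
    - [[0,0,0],[0,0,0],1]

```text
time_s: 14.82
ee_pos: [0.4517, 0.0315, 0.2533]
eef_rot: [[-0.952, 0.305, -0.001], [0.305, 0.952, 0.0], [0.001, -0.0, -1.0]]
ft_force: [0.9, 0.7, -2.2]
grip_width: 0.24
finger_force: 60.4
```

```bash
python3 d.py .4918 -.303 .18
```

```text
[-11.1  -7.  107.3  -0.   79.8 -83.3] [0.4517 0.0315 0.2533]
[[-0.952, 0.305, -0.001], [0.305, 0.952, 0.0], [0.001, -0.0, -1.0]]
tool shift mm [-140.4 -306.3   73.2]
```

Call:
play_rows:
  moves:
    - [[-20,-43.7,0],[0,0,0],1]
    - [[-20,-43.7,0],[0,0,0],1]
    - [[-20,-43.7,0],[0,0,0],1]
    - [[-20,-43.7,0],[0,0,0],1]
    - [[-20,-43.7,0],[0,0,0],1]

```text
time_s: 15.45
ee_pos: [0.4802, -0.2083, 0.2534]
eef_rot: [[-0.953, 0.302, -0.001], [0.302, 0.953, 0.0], [0.001, 0.0, -1.0]]
ft_force: [1.0, -0.2, -2.1]
grip_width: 0.248
finger_force: 60.5
```

Call:
play_rows:
  moves:
    - [[-20,-43.7,0],[0,0,0],1]
    - [[-20,-44,0],[0,0,0],1]
    - [[0,0,35],[0,0,0],1]
    - [[0,0,35],[0,0,0],1]
    - [[0,0,0],[0,0,0],1]

```text
time_s: 16.08
ee_pos: [0.4896, -0.3009, 0.1801]
eef_rot: [[-0.953, 0.304, -0.006], [0.303, 0.953, 0.005], [0.007, 0.003, -1.0]]
ft_force: [-0.4, 0.6, -2.1]
grip_width: 0.242
finger_force: 60.3
```

```bash
python3 d.py .4918 -.303 .112
python3 - <<'E'
from h import *
c=snap('scene'); t=snap('top')
a=c['img'][200:320,200:320]; b=t['img'][130:250,360:480]
o=np.zeros((400,800,3),np.uint8); o[:,:400]=cv2.resize(a,(400,400),interpolation=2); o[:400,400:]=cv2.resize(b,(400,400),interpolation=2)
cv2.imwrite('pics/p6.png',o[...,::-1])
E
```

```text
[ -43.4   13.5   94.5   -0.    72.4 -115.7] [ 0.4896 -0.3009  0.1801]
[[-0.953, 0.304, -0.006], [0.303, 0.953, 0.005], [0.007, 0.003, -1.0]]
tool shift mm [-3.2 -1.6 68.1]
```

View pics/p6.png

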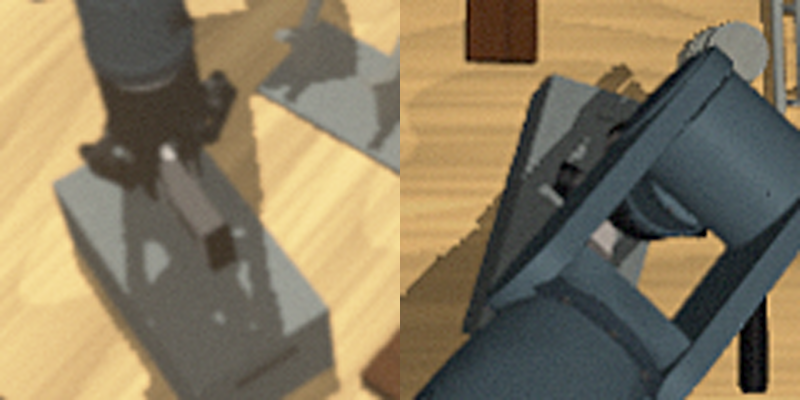

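The level hangs on edge over the slot. I check its tilt and yaw numerically.

Run:
```python
from h import *
a=np.radians(-17.9)
for n,w in(('scene',(200,200,320,320)),('top',(360,130,480,250))):
    c=ld(n); v,u=np.mgrid[w[1]:w[3],w[0]:w[2]]; P=pts(c,np.c_[u.ravel(),v.ravel()]); d=P-[.4918,-.303,0]
    lx=d[:,0]*np.cos(a)+d[:,1]*np.sin(a); ly=-d[:,0]*np.sin(a)+d[:,1]*np.cos(a)
    m=(P[:,2]>.14)&(P[:,2]<.22)&(abs(ly)<.025)&(abs(lx)<.1)
    for x in np.arange(-.09,.1,.02):
        k=m&(abs(lx-x)<.01)
        if k.sum()>3: print(n,round(x,2),k.sum(),'ly',np.percentile(ly[k],[3,50,97]).round(4),'z',np.percentile(P[k,2],[3,50,97]).round(4),'lxmax',lx[k].max().round(4))
```

```text
scene -0.03 6 ly [0.0038 0.0068 0.0091] z [0.2009 0.2055 0.2078] lxmax -0.0203
scene -0.01 42 ly [-0.0204  0.0055  0.0126] z [0.2012 0.2047 0.2177] lxmax -0.0001
scene 0.01 140 ly [-0.0232 -0.0056  0.0225] z [0.1689 0.2037 0.2177] lxmax 0.0199
scene 0.03 73 ly [-0.0109 -0.0027  0.0111] z [0.1648 0.2033 0.2074] lxmax 0.0399
scene 0.05 75 ly [-0.0109 -0.0044  0.0108] z [0.1662 0.2035 0.2077] lxmax 0.06
scene 0.07 124 ly [-0.0102 -0.0007  0.0114] z [0.1617 0.1918 0.2075] lxmax 0.0764
top -0.03 39 ly [-0.0068  0.0014  0.0112] z [0.2041 0.207  0.2121] lxmax -0.0211
top -0.01 12 ly [-0.0052  0.0007  0.0051] z [0.2055 0.2086 0.2101] lxmax -0.0118
top 0.05 8 ly [0.0146 0.0148 0.0154] z [0.1678 0.1792 0.1953] lxmax 0.0592
top 0.07 16 ly [0.0132 0.0144 0.0155] z [0.1673 0.1917 0.2062] lxmax 0.0737
```

Call:
play_rows:
  moves:
    - [[-3,-1.5,20],[0,0,0],1]
    - [[0,0,20],[0,0,0],1]
    - [[0,0,14],[0,0,0],1]
    - [[0,0,10],[0,0,0],1]
    - [[0,0,0],[0,0,0],1]

```text
time_s: 16.8
ee_pos: [0.4936, -0.3049, 0.119]
eef_rot: [[-0.952, 0.306, -0.001], [0.306, 0.952, 0.001], [0.001, 0.001, -1.0]]
ft_force: [-0.4, -0.7, -2.2]
grip_width: 0.25
finger_force: 60.5
```

```bash
python3 d.py .4918 -.303 .108
```

```text
[ -43.4   18.1   96.5   -0.    65.5 -115.6] [ 0.4936 -0.3049  0.119 ]
[[-0.952, 0.306, -0.001], [0.306, 0.952, 0.001], [0.001, 0.001, -1.0]]
tool shift mm [ 2.3  1.3 11. ]
```

Call:
play_rows:
  moves:
    - [[1,1,4],[0,0,0],1]
    - [[0,0,4],[0,0,0],1]
    - [[0,0,3],[0,0,0],1]
    - [[0,0,0],[0,0,0],1]

```text
time_s: 17.3
ee_pos: [0.4931, -0.3039, 0.1085]
eef_rot: [[-0.952, 0.307, -0.0], [0.307, 0.952, 0.0], [0.0, 0.0, -1.0]]
ft_force: [-0.7, -0.1, -2.6]
grip_width: 0.246
finger_force: 60.5
```

No contact, and the level's lower edge is about 13 mm inside the slot. Releasing.

Call:
play_rows:
  moves:
    - [[0,0,0],[0,0,0],0]
    - [[0,0,0],[0,0,0],0]
    - [[0,0,0],[0,0,0],0]
    - [[0,0,0],[0,0,0],0]
    - [[0,0,-25],[0,0,0],0]

```text
time_s: 17.92
ee_pos: [0.4919, -0.3028, 0.132]
eef_rot: [[-0.952, 0.307, -0.003], [0.307, 0.952, 0.003], [0.004, 0.002, -1.0]]
ft_force: [0.9, 0.3, 0.6]
grip_width: 0.999
finger_force: 0.0
```

Call:
play_rows:
  moves:
    - [[0,0,-50],[0,0,0],0]
    - [[0,0,-60],[0,0,0],0]
    - [[0,50,0],[0,0,0],0]
    - [[0,50,0],[0,0,0],0]
    - [[0,50,0],[0,0,0],0]

```text
time_s: 18.55
ee_pos: [0.5396, -0.1599, 0.2441]
eef_rot: [[-0.952, 0.307, 0.001], [0.307, 0.952, -0.0], [-0.001, -0.0, -1.0]]
ft_force: [0.5, 0.1, -0.1]
grip_width: 1.0
finger_force: 0.0
```

Call:
play_rows:
  moves:
    - [[0,50,-20],[0,0,0],0]
    - [[0,50,-20],[0,0,0],0]
    - [[0,50,0],[0,0,0],0]
    - [[0,0,0],[0,0,0],0]

```text
time_s: 19.05
ee_pos: [0.5858, -0.0151, 0.2841]
eef_rot: [[-0.953, 0.302, 0.001], [0.302, 0.953, 0.001], [-0.001, 0.001, -1.0]]
ft_force: [0.1, -0.6, -0.1]
grip_width: 0.998
finger_force: 0.0
```

Run:
```python
from h import *
print(observe()['time_s'],observe()['ft_force'])
c=snap('scene'); t=snap('top','t7.png')
a=np.radians(-17.9); v,u=np.mgrid[130:250,360:480]
P=pts(t,np.c_[u.ravel(),v.ravel()]); d=P-[.4918,-.303,0]
lx=d[:,0]*np.cos(a)+d[:,1]*np.sin(a); ly=-d[:,0]*np.sin(a)+d[:,1]*np.cos(a)
k=(abs(lx)<.09)&(abs(ly)<.012); print('slot z',np.percentile(P[k,2],[1,25,50,75,99]).round(3))
k=(abs(lx)<.12)&(abs(ly)<.06); print('above top',(P[k,2]>.108).sum())
```

```text
19.05 [ 0.12013494 -0.59566243 -0.05756273]
slot z [0.004 0.049 0.051 0.053 0.058]
above top 7
```

View pics/t7.png

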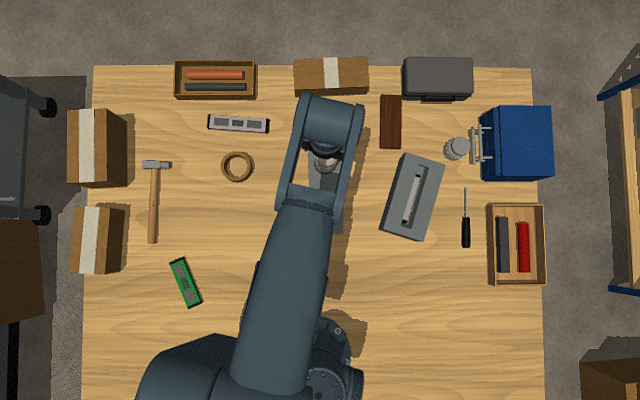

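The level stands in the box at (411,196), with its top about 51 mm above the bench. The other things are unmoved and the arm is clear.

```bash
python3 -c "
from bench import *
print(close_job())"
```

```text
the job is handed in; nothing more can be done
None
```

I laid the short level in the V rest, pressed and released the spray cap, then dropped the level on edge into the reject box, where it now lies. The other things look unmoved and I handed the job in at about 19 s; no verdict came back.

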